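Hang a wet palette on the drying rack

ROBOT

A 6-joint arm with a two-finger parallel gripper is mounted at the origin on the work surface. World frame = base frame: x ahead of the robot, y to its left, z up, the work surface at z = 0. Lengths are in mm, angles in degrees, forces in N, time in s.
With the tool pointing down it reaches from about 300 to 850 mm from the base axis. Payload 4.2 kg.
Tool frame: the origin (TCP) lies at the very end of the fingers, on their centre line; the grasp point (between the pads) lies 19 mm behind it (env.grasp_offset is the distance from the TCP to the grasp point, in mm); z points along the fingers, y is the line along which they close (so a half turn about z gives the same grasp; the last joint's range is limited). The gripper opens to 91 mm and grips with 3 to 60 N. Pads are 32 mm wide; open, the fingers measure 118 mm over their backs; the gripper's body (76 mm by 178 mm) begins 60 mm behind the grasp point.
Start: joints at [63.827, 18.312, 89.639, -0, 72.044, -1.146], TCP at [243.254, 521.029, 213.976] pointing down, gripper open.
Joint ranges: [-177.97, 177.97], [-48.28, 115.42], [12.27, 149.76], [-77.06, 257.06], [2.81, 150.46], [-146.56, 146.56]. Speed limits (degrees/s): [147.25, 147.25, 180, 180, 180, 180].

INTERFACE

Orientations are given as [roll, pitch, yaw] about the fixed x, y, z axes, in that order (R = Rz(yaw) Ry(pitch) Rx(roll)).
In Python, from workcell import env gives the robot as it stands. The module is installed in compiled form; this text tells all that it offers.
- The arm moves only by the tool send_rows, never from a script. Its argument "motion" is a list of rows, each an object of numbers: "tx", "ty", "tz": the shift along the tool's x, y, z in units of 500 mm (1.0 is 500 mm); "rx", "ry", "rz": the turn, a rotation vector about the tool's x, y, z in units of 30 degrees (1.0 is 30 degrees); "gripper": the closure, from -1 (fully open) to 1 (shut). In form: [{"tx": .., "ty": .., "tz": .., "rx": .., "ry": .., "rz": .., "gripper": ..}, ...]. A call has 1 to 12 rows; each row shifts and turns the commanded pose from where the row before left it, along the tool's axes as they then stand; what a row does not reach is not made up. A row lasts 1/8 s, in which the tool goes at most 62.5 mm and 10.7 degrees, less where a joint would pass 70% of its speed; a pose out of reach is approached as far as the arm can. A call with a number of a shift or a turn outside -1 to 1 is refused whole. A call with a gripper value outside its range is refused whole. The fingers move at their own pace and stop on an object; "grip_force" is the grip in N (left out, the last holds). Time passes only in rows, so rows that do not move let the fingers close. It gives the time, the measured TCP pose, the force, the opening and the grip force at its end, in the units of the state.
- env.state(): the state, without advancing time (a new reading comes with each control period).
- env.grab_frame(name): name is "side" or "top" or "wrist"; returns a dict with "frame" (480x640x3 uint8, red, green, blue), "vertical_fov" (degrees; the focal length in pixels is half the picture's height over the tangent of half this angle, whatever the lens; pixels are square), "cx", "cy" (the principal point, pixels), "rvec" (rotation vector, rad) and "tvec" (3), from world to camera coordinates, as OpenCV has them; the wrist camera has in their place "T_tool_cam" (4x4, takes a point from camera to tool coordinates, whose origin is the TCP and whose axes are the flange's). Camera axes: x right, y down, z forward; pixel columns grow to the right and rows downward; lengths in mm; the calibration is good to about 2 mm. A picture is of the moment at which its call begins: read the wrist's pose just before it. There is no depth.
- env.job_done(): hands the job in; it is judged then, once.
The state is a dict: "time_s": time; "qpos": joint angles; "qvel": joint speeds; "effort": joint torques, N m; "ee_pos": TCP position; "ee_rot": TCP orientation; "force": force on the tool from outside, world axes, zero at the start; "torque": the same for the moment, N m; "gripper_width": finger opening in mm; "gripper_force": force on a finger pad.
Only numpy, scipy, OpenCV 4.12 (cv2) and the standard library are available. Lean on these libraries where they do the work, as an engineer would, in place of code of your own. Each camera call takes 0.05 s, during which the arm holds its last target. There are 200 camera calls.

TASK

Fold the rack's blue drip board over to the front and down until it lies on its feet, lowering it gently all the way rather than letting it drop. Then take the palette out of the wooden block and hang it on the rack's pin by its slot: slide the slot sideways over the pin between the two red collars and let the palette down until it hangs freely in the notch above the board. Leave the other things on the table where they are.

Things in the scene. Friction and masses are not known exactly. Their poses are not given: they have to be found in the camera images.
- drip_board (a joint): Hinge of the rack's blue drip board. 0 = lying level in front, on two black rubber feet; 1.57 = upright; it starts leaning back, near its rear limit of 1.92. Little friction: it stays leaning back by itself, but once forward of upright it falls unless held. Board 0.22 kg, 190 mm wide, 115 mm from hinge to free edge, 10 mm thick.
- board_tab (a point): Point in the orange tab, half-way through its thickness: a tongue 24 mm wide (along the hinge) and 10 mm thick that sticks out 42 mm past the board's free edge. The point is 138 mm from the hinge line, 19 mm from the tab's tip. It turns with the board: y = along the hinge, x = from tab to hinge, z = the board's normal (up when it lies level).
- hinge (a point): Middle of the drip board's hinge line, 50 mm above the table, on the grey drying rack (fixed, 185 mm deep, 222 mm wide). Axes of the rack: x from the front towards the post at the rear, y along the hinge, z up. The tab is at y = -65 mm of this frame.
- pin (a point): Middle of the bare part of the steel pin, on its axis, 200 mm above the table. Level, 10 mm thick, it juts forward from the post (30 mm wide, 225 mm high, 69 mm behind this point), at y = +35 mm of the hinge frame. Axes: x along the pin to the post, y across, z up. Red collars, 30 mm across (too big for the slot), bound the bare part 21 mm either side of this point.
- palette_mid (a point): Centre of the palette: loose plywood board with paint dabs, 110 mm wide (y), 180 high (z), 9 thick (x), 0.1 to 0.2 kg, standing in the block's groove. L-shaped slot: a level channel, 70 to 94 mm above its lower edge, runs in from the +y side edge to y = -13 mm; at its inner end a notch from y = -13 to +7 mm rises to 118 mm. The wood above is whole: grip it there.
- palette_notch (a point): Middle of the top end of the palette's notch, where it rests on the pin: 28 mm above and 3 mm to -y of the palette's centre. Axes as the palette's.
- block_groove (a point): Middle of the groove's floor in the wooden block that holds the palette: 10 mm above the table. Block 74 x 136 mm, 42 mm high, fixed; the groove is 12 mm wide (x), 118 mm long (y), 32 mm deep.
- tub: Bystander: round white plastic water tub, 150 mm across, 110 mm high; origin at the middle of its underside.
- paint_a: Bystander: red paint bottle, 60 mm across, 150 mm high; origin at the middle of its underside.
- paint_b: Bystander: blue paint bottle, 60 mm across, 150 mm high; origin at the middle of its underside.
- jar: Bystander: clear jar with yellow lid, 68 mm across, 80 mm high; origin at the middle of its underside.
- tape: Bystander: flat-lying roll of brown tape, 90 mm across, 24 mm high; origin at the middle of its underside.
- crate: Bystander: open green plastic box, 150 x 110 mm, 50 mm high; origin at the middle of its underside.
- brush: Bystander: paint brush with dark wooden handle, about 190 mm long, lying flat; origin near its middle on the table.

How it is judged (in metres and radians):
On the way, in this order (a step that is already met when the one before it is completed fails the run):
1. the drip board lies down on its feet (within 0.06 rad) (value of joint drip_board below 0.06 rad), for 0.3 s.
2. the palette's notch rests on the pin (value of joint drip_board below 0.06 rad and x of pin in the frame of palette_notch between -0.03 and 0.03 m and y of pin in the frame of palette_notch between -0.012 and 0.012 m and z of pin in the frame of palette_notch between -0.011 and 0.001 m and angle between palette_mid's own z axis and vertical below 0.3 rad), for 0.3 s.
At the end, for the whole second after the job is handed in: The drip board lies on its feet (joint under 0.06 rad). The palette hangs at rest on the pin: the pin's axis is 0 to 11 mm below the top of the notch and within 12 mm sideways of its middle, the palette is between the collars and tilted less than 0.3 rad (all of step 2 and linear speed of palette below 0.03 m/s); the robot touches nothing.
It fails at once if the drip board is let drop onto its feet (faster than 4.4 rad/s within 0.35 rad of them, a drop of more than about 20 mm at the tab) (value of joint drip_board below 0.35 rad and velocity of joint drip_board below -4.4 rad/s).
It fails at once if a bystander is shifted by more than 30 mm (distance of any of tub, paint_a, paint_b, jar, tape, crate, brush from where it was at the start of the episode above 0.03 m).
It also fails if it takes over 72 s, if anything falls off the work surface, if the arm or the gripper's body presses on something with over 40 N, if the wrist force passes 120 N, or if a joint passes its speed limit or range.

## Working session

There is one attempt and no reset: what is moved stays moved. The work goes in short steps, Python scripts to look and compute and a tool call to move; the robot and the scene stay as the last step left them, time stands still between calls to the robot, and variables do not carry over. Pictures are saved under pics/ and viewed, at most 10 in all, crops included, and the job is handed in when it is done.

Besides the shell and the picture viewer there is one more tool, called by a JSON object that holds its "api" and its "payload", one argument or row to a line. send_rows: Moves the arm, as the interface text tells. Shifts and turns lie within -1 to 1; 1 stands for 500 mm of shift or 30 degrees of turn. Its arguments: {"type":"object","properties":{"motion":{"type":"array"},"grip_force":{"type":"number"}},"required":["motion"]}

```bash
mkdir -p pics; cat > h.py <<'E'
import numpy as np, cv2, pickle
from scipy.spatial.transform import Rotation as R
from workcell import env
def grab(n,save=None):
    s=env.state(); f=env.grab_frame(n)
    f['state']=s
    if save:
        cv2.imwrite(f'pics/{save}.png',f['frame'][:,:,::-1]); pickle.dump(f,open(f'pics/{save}.pkl','wb'))
    return f
def cam(f):
    F=240/np.tan(np.radians(f['vertical_fov'])/2); K=np.array([[F,0,f['cx']],[0,F,f['cy']],[0,0,1]])
    if 'T_tool_cam' in f:
        T=np.eye(4); T[:3,:3]=R.from_euler('xyz',f['state']['ee_rot'],degrees=True).as_matrix(); T[:3,3]=f['state']['ee_pos']
        W=np.linalg.inv(T@np.array(f['T_tool_cam'])); return K,W[:3,:3],W[:3,3]
    return K,R.from_rotvec(np.ravel(f['rvec'])).as_matrix(),np.ravel(f['tvec'])
def ray(f,u,v):
    K,r,t=cam(f); return -r.T@t, r.T@np.linalg.solve(K,[u,v,1])
def atz(f,u,v,z):
    o,d=ray(f,u,v); return o+d*(z-o[2])/d[2]
def proj(f,P):
    K,r,t=cam(f); p=K@(r@np.asarray(P,float)+t); return p[:2]/p[2]
def tri(obs): # [(f,u,v)]
    A=np.zeros((3,3));b=np.zeros(3)
    for f,u,v in obs:
        o,d=ray(f,u,v); d/=np.linalg.norm(d); M=np.eye(3)-np.outer(d,d);A+=M;b+=M@o
    return np.linalg.solve(A,b)
def load(n): return pickle.load(open(f'pics/{n}.pkl','rb'))
E
python3 - <<'E'
from h import *
for n in ('side','top','wrist'):
    f=grab(n,n+'0'); print(n,f['vertical_fov'],f['cx'],f['cy'],(-cam(f)[1].T@cam(f)[2]).round(), cam(f)[1][2].round(2))
print(f['T_tool_cam'],env.state(),env.grasp_offset)
E
```

```text
side 53.77636894976568 316.23334955283957 244.21877710933182 [-276. -772.  823.] [ 0.64  0.59 -0.5 ]
top 49.28940684588844 317.61134003124636 249.45932411560202 [ 512.   13. 1534.] [ 0.07 -0.01 -1.  ]
wrist 70.78051794657436 314.9248158054002 233.94916365606676 [180. 550. 385.] [ 0.22 -0.11 -0.97]
[[-1.25549418e-03 -9.68825622e-01 -2.47740466e-01  6.92250219e+01]
 [ 9.99998079e-01 -1.58923107e-03  1.14715215e-03  3.73779824e-02]
 [-1.50510724e-03 -2.47738550e-01  9.68825756e-01 -1.71613310e+02]
 [ 0.00000000e+00  0.00000000e+00  0.00000000e+00  1.00000000e+00]] {'time_s': 0.15, 'qpos': array([ 6.38278064e+01,  1.83457825e+01,  8.96920809e+01,  1.20886477e-04,
        7.20424480e+01, -1.14480851e+00]), 'qvel': array([ 0.01417937, -0.07886573, -0.30350153, -0.05828261,  0.13127478,
        0.06817141]), 'effort': array([-2.49120503e-04, -4.12773371e+01, -2.32156599e+01,  7.27202743e-02,
        4.33474209e-02, -1.30568810e-04]), 'ee_pos': array([243.07399687, 520.67183683, 213.27605263]), 'ee_rot': array([-1.79919707e+02, -1.71948993e-03,  1.54972576e+02]), 'force': array([-0.50111951,  0.05744727, -0.08621655]), 'torque': array([-0.00871257, -0.0076861 ,  0.00871669]), 'gripper_force': 0.0, 'gripper_width': 90.89342544398372} 18.8
```

View pics/top0.png

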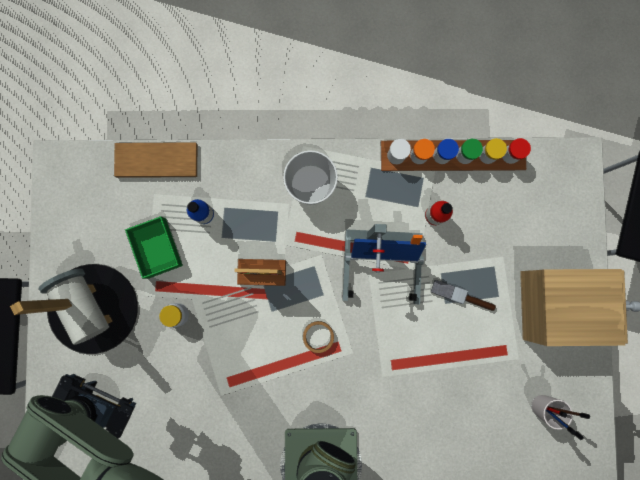

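View pics/side0.png

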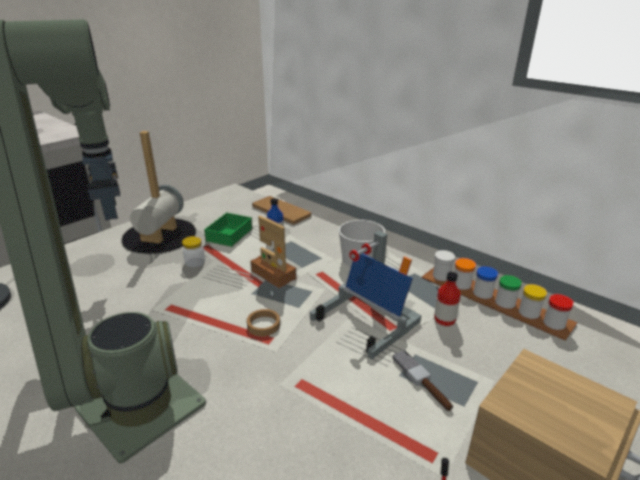

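```bash
python3 - <<'E'
from h import *
a=load('top0')['frame'][215:310,225:435]; b=load('side0')['frame'][195:365,240:440]
a=cv2.resize(a,None,fx=3.8,fy=3.8,interpolation=cv2.INTER_CUBIC); cv2.imwrite('pics/ca.png',a[:,:,::-1])
b=cv2.resize(b,None,fx=3.5,fy=3.5,interpolation=cv2.INTER_CUBIC); cv2.imwrite('pics/cb.png',b[:,:,::-1])
E
```

```text
(no output)
```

View pics/ca.png

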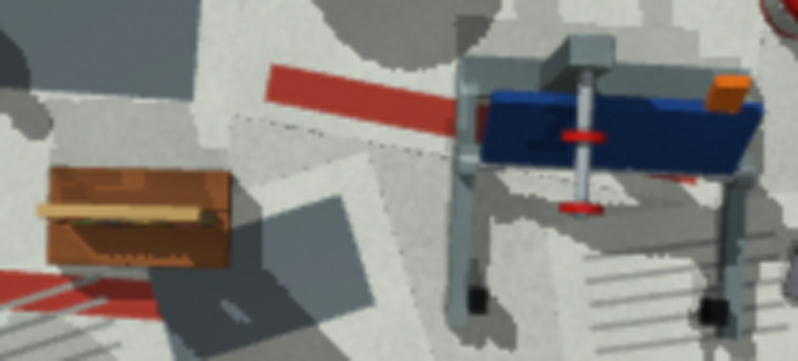

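View pics/cb.png

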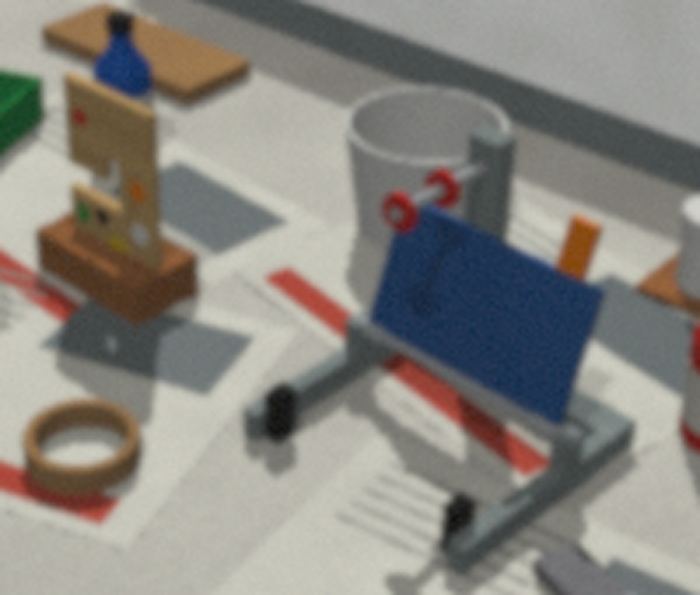

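The pictures show the rack, with pin, collars and post, leaning board with orange tab at top-crop (730,90). The palette stands in the block, its slot open to world +y. I'll triangulate from both views.

```bash
python3 - <<'E'
from h import *
t,s=load('top0'),load('side0')
T=lambda u,v:(t,(u+.5)/3.8-.5+225,(v+.5)/3.8-.5+215)
S=lambda u,v:(s,(u+.5)/3.5-.5+240,(v+.5)/3.5-.5+195)
def show(n,a,b):
    P=tri([T(*a),S(*b)]); print(n,P.round(1),'err',[np.hypot(*(proj(f,P)-[u,v])).round(1) for f,u,v in (T(*a),S(*b))])
show('collarF',(582,208),(400,210)); show('collarR',(583,135),(441,190))
show('pal top L',(38,210),(68,78)); show('pal top R',(213,214),(157,112))
show('tab tip',(733,79),(586,220))
show('board top R',(762,106),(604,288)); show('board top L',(492,92),(420,208))
show('board hinge R',(738,175),(560,425)); show('board hinge L',(482,163),(373,318))
for n,c in zip('abcd',[(50,168),(230,172),(230,268),(47,263)]): print('block',n,atz(*T(*c),42).round(1))
for n,c in zip('abc',[(573,36),(614,37),(613,67)]): print('post',n,atz(*T(*c),225).round(1))
for n,c,z in [('footL',(478,300),40),('footR',(713,312),40),('legL end',(458,325),25),('legR end',(733,338),25),('rear R',(748,58),25),('rear L',(460,58),25)]: print(n,atz(*T(*c),z).round(1))
E
```

```text
collarF [ 550.6 -147.5  203.5] err [np.float64(0.4), np.float64(0.4)]
collarR [ 599.3 -148.8  200. ] err [np.float64(0.7), np.float64(0.6)]
pal top L [552.8 218.6 186.6] err [np.float64(0.2), np.float64(0.2)]
pal top R [547.7 100.7 197.2] err [np.float64(0.9), np.float64(0.8)]
tab tip [ 636.8 -251.2  199.1] err [np.float64(0.5), np.float64(0.5)]
board top R [ 622.  -279.4  159.9] err [np.float64(0.1), np.float64(0.1)]
board top L [637.  -96.2 145.9] err [np.float64(1.4), np.float64(1.3)]
board hinge R [ 578.5 -281.3   61.8] err [np.float64(0.2), np.float64(0.2)]
board hinge L [590.1 -92.7  62.5] err [np.float64(0.5), np.float64(0.5)]
block a [589.2 231.2  42. ]
block b [585.1  96.2  42. ]
block c [513.2  96.5  42. ]
block d [518.  233.3  42. ]
post a [ 664.5 -141.5  225. ]
post b [ 663.6 -168.7  225. ]
post c [ 643.7 -167.7  225. ]
footL [487.7 -89.   40. ]
footR [ 477.3 -265.1   40. ]
legL end [468.8 -74.7  25. ]
legR end [ 457.2 -282.6   25. ]
rear R [ 669.9 -298.6   25. ]
rear L [671.6 -78.6  25. ]
```

{"api": "send_rows", "payload": {
  "motion": [
    {"tz":-0.09,"rz":-0.25,"gripper":-0.1},
    {"tz":-0.09,"rz":-0.25,"gripper":-0.1},
    {"tz":-0.09,"rz":-0.25,"gripper":-0.1},
    {"tx":-0.047,"ty":-0.0836,"gripper":-0.1},
    {"tx":-0.047,"ty":-0.0836,"gripper":-0.1},
    {"tx":-0.047,"ty":-0.0836,"gripper":-0.1},
    {"tx":-0.047,"ty":-0.0836,"gripper":-0.1},
    {"tx":-0.047,"ty":-0.0836,"gripper":-0.1},
    {"tx":-0.047,"ty":-0.0836,"gripper":-0.1},
    {"tx":-0.047,"ty":-0.0836,"gripper":-0.1},
    {"tx":-0.047,"ty":-0.0836,"gripper":-0.1},
    {"tx":-0.047,"ty":-0.0836,"gripper":-0.1}
  ]
}}

```text
invalid input at $.motion[0]: expected keys tx, ty, tz, rx, ry, rz, gripper
```

{"api": "send_rows", "payload": {
  "motion": [
    {"tx":-0.047,"ty":-0.0836},
    {"tx":-0.047,"ty":-0.0836},
    {"tx":-0.047,"ty":-0.0836},
    {"tx":-0.047,"ty":-0.0836},
    {"tx":-0.047,"ty":-0.0836},
    {"tx":-0.047,"ty":-0.0836},
    {"tx":-0.047,"ty":-0.0836},
    {"tx":-0.047,"ty":-0.0836},
    {"tx":-0.047,"ty":-0.0836},
    {"tz":0.06},
    {"tz":0.06},
    {}
  ]
}}

```text
invalid input at $.motion[0]: expected keys tx, ty, tz, rx, ry, rz, gripper
```

```bash
python3 - <<'E'
from h import *
f=grab('wrist','w1');s=f['state'];print(s['time_s'],s['ee_pos'],s['ee_rot'],s['gripper_width'])
c=f['frame'][:, :]; 
P=proj(f,[632,-251,180]);print('pred tab',P, 'tip',proj(f,[638,-251,197]))
E
```

```text
0.15 [243.07399687 520.67183683 213.27605263] [-1.79919707e+02 -1.71948993e-03  1.54972576e+02] 90.89342544398372
pred tab [-154.9997857   827.62920871] tip [-171.93754184  860.65447966]
```

View pics/w1.png

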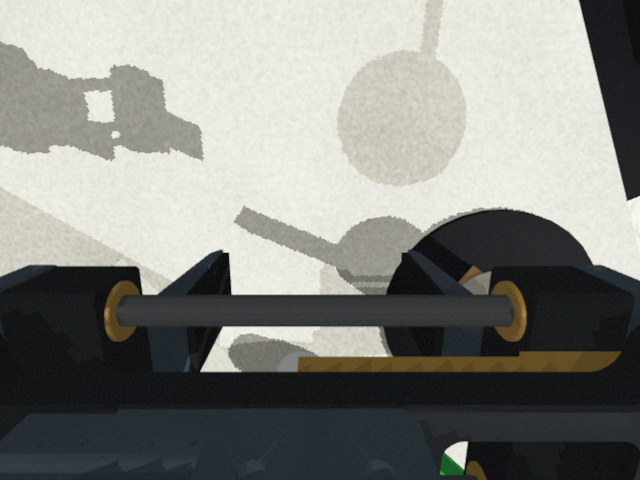

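All seven keys are needed in each row, so nothing has moved. The picture shows only the gripper, with its fingers at about (215,310) and (410,310). I'll resend with full rows.

{"api": "send_rows", "payload": {
  "motion": [
    {"tx":0,"ty":0,"tz":-0.09,"rx":0,"ry":0,"rz":-0.25,"gripper":-0.1},
    {"tx":0,"ty":0,"tz":-0.09,"rx":0,"ry":0,"rz":-0.25,"gripper":-0.1},
    {"tx":0,"ty":0,"tz":-0.09,"rx":0,"ry":0,"rz":-0.25,"gripper":-0.1},
    {"tx":-0.047,"ty":-0.0836,"tz":0,"rx":0,"ry":0,"rz":0,"gripper":-0.1},
    {"tx":-0.047,"ty":-0.0836,"tz":0,"rx":0,"ry":0,"rz":0,"gripper":-0.1},
    {"tx":-0.047,"ty":-0.0836,"tz":0,"rx":0,"ry":0,"rz":0,"gripper":-0.1},
    {"tx":-0.047,"ty":-0.0836,"tz":0,"rx":0,"ry":0,"rz":0,"gripper":-0.1},
    {"tx":-0.047,"ty":-0.0836,"tz":0,"rx":0,"ry":0,"rz":0,"gripper":-0.1},
    {"tx":-0.047,"ty":-0.0836,"tz":0,"rx":0,"ry":0,"rz":0,"gripper":-0.1},
    {"tx":-0.047,"ty":-0.0836,"tz":0,"rx":0,"ry":0,"rz":0,"gripper":-0.1},
    {"tx":-0.047,"ty":-0.0836,"tz":0,"rx":0,"ry":0,"rz":0,"gripper":-0.1},
    {"tx":-0.047,"ty":-0.0836,"tz":0,"rx":0,"ry":0,"rz":0,"gripper":-0.1}
  ]
}}

```text
time_s: 1.7
ee_pos: [438.3, 134.4, 348.9]
ee_rot: [180.0, 0.0, 177.5]
force: [-0.1, 0.2, 0.2]
gripper_width: 50.0
gripper_force: 0.0
```

{"api": "send_rows", "payload": {
  "motion": [
    {"tx":-0.047,"ty":-0.0836,"tz":0,"rx":0,"ry":0,"rz":0,"gripper":-0.1},
    {"tx":-0.047,"ty":-0.0836,"tz":0,"rx":0,"ry":0,"rz":0,"gripper":-0.1},
    {"tx":-0.047,"ty":-0.0836,"tz":0,"rx":0,"ry":0,"rz":0,"gripper":-0.1},
    {"tx":-0.047,"ty":-0.0836,"tz":0,"rx":0,"ry":0,"rz":0,"gripper":-0.1},
    {"tx":-0.047,"ty":-0.0836,"tz":0,"rx":0,"ry":0,"rz":0,"gripper":-0.1},
    {"tx":-0.047,"ty":-0.0836,"tz":0,"rx":0,"ry":0,"rz":0,"gripper":-0.1},
    {"tx":-0.047,"ty":-0.0836,"tz":0,"rx":0,"ry":0,"rz":0,"gripper":-0.1},
    {"tx":-0.047,"ty":-0.0836,"tz":0,"rx":0,"ry":0,"rz":0,"gripper":-0.1},
    {"tx":-0.047,"ty":-0.0836,"tz":0,"rx":0,"ry":0,"rz":0,"gripper":-0.1},
    {"tx":0,"ty":0,"tz":0.06,"rx":0,"ry":0,"rz":0,"gripper":-0.1},
    {"tx":0,"ty":0,"tz":0.06,"rx":0,"ry":0,"rz":0,"gripper":-0.1},
    {"tx":0,"ty":0,"tz":0,"rx":0,"ry":0,"rz":0,"gripper":-0.1}
  ]
}}

```text
time_s: 3.2
ee_pos: [631.5, -249.0, 285.8]
ee_rot: [179.9, -0.4, 177.5]
force: [-0.6, 0.4, 0.6]
gripper_width: 50.4
gripper_force: 0.0
```

```bash
python3 - <<'E'
from h import *
f=grab('wrist','w2');s=f['state'];print(s['time_s'],s['ee_pos'],s['ee_rot'],s['gripper_width'])
print('pred tip',proj(f,[638,-251,197]),'edge',proj(f,[624,-251,158]))
for n,p in [('pin',[575,-148,200]),('colF',[552,-148,200]),('colR',[598,-148,200])]: print(n,proj(f,p))
t,S=load('top0'),load('side0')
print('brush',atz(t,432,285,8),atz(t,495,309,8),'bottle',atz(t,441,211,150))
E
```

```text
3.2 [ 631.46849938 -248.9808483   285.82317087] [179.86612321  -0.35147649 177.45927456] 50.36711865030464
pred tip [312.28526421 245.60075504] edge [311.71527428 218.84405089]
pin [446.04689299 159.45702424]
colF [447.57245564 127.24957885]
colR [444.58726857 190.27239161]
brush [ 510.09384836 -329.29843483    8.        ] [ 438.98249715 -511.03528526    8.        ] bottle [ 707.05712326 -326.03480577  150.        ]
```

View pics/w2.png

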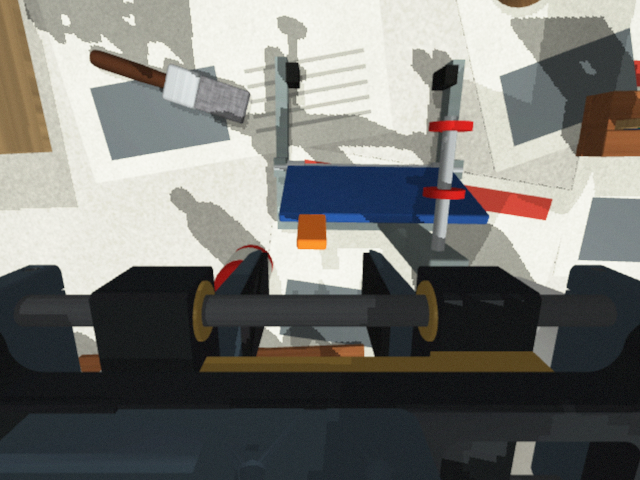

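The wrist view agrees with the estimates: tab tip at (312,246), collars at (451,126) and (444,193). I'll descend and grip the tab.

{"api": "send_rows", "payload": {
  "motion": [
    {"tx":0,"ty":-0.004,"tz":0.06,"rx":0,"ry":0,"rz":0,"gripper":-0.1},
    {"tx":0,"ty":0,"tz":0.06,"rx":0,"ry":0,"rz":0,"gripper":-0.1},
    {"tx":0,"ty":0,"tz":0.06,"rx":0,"ry":0,"rz":0,"gripper":-0.1},
    {"tx":0,"ty":0,"tz":0.058,"rx":0,"ry":0,"rz":0,"gripper":-0.1},
    {"tx":0,"ty":0,"tz":0,"rx":0,"ry":0,"rz":0,"gripper":0.6},
    {"tx":0,"ty":0,"tz":0,"rx":0,"ry":0,"rz":0,"gripper":1},
    {"tx":0,"ty":0,"tz":0,"rx":0,"ry":0,"rz":0,"gripper":1},
    {"tx":0,"ty":0,"tz":0,"rx":0,"ry":0,"rz":0,"gripper":1}
  ],
  "grip_force": 8
}}

```text
time_s: 4.25
ee_pos: [633.7, -251.8, 172.3]
ee_rot: [-179.9, 0.2, 177.5]
force: [0.0, 0.1, 6.3]
gripper_width: 24.2
gripper_force: 8.0
```

{"api": "send_rows", "payload": {
  "motion": [
    {"tx":0,"ty":0,"tz":0,"rx":0,"ry":0,"rz":0,"gripper":1},
    {"tx":0,"ty":0,"tz":-0.008,"rx":0,"ry":0,"rz":0,"gripper":1},
    {"tx":0,"ty":0,"tz":0,"rx":0,"ry":0,"rz":0,"gripper":1}
  ]
}}

```text
time_s: 4.62
ee_pos: [631.8, -251.6, 173.2]
ee_rot: [-180.0, -0.1, 177.5]
force: [-0.7, -2.2, -3.4]
gripper_width: 23.8
gripper_force: 8.0
```

```bash
python3 - <<'E'
from h import *
f=grab('wrist','w3');s=f['state'];print(s['time_s'],s['ee_pos'],s['ee_rot'],s['gripper_width'],s['force'])
g=grab('side','s3')
c=cv2.resize(g['frame'][220:350,310:440],(520,520),interpolation=cv2.INTER_CUBIC)
w=cv2.resize(f['frame'][140:300,200:480],(280*2,320))
cv2.imwrite('pics/c3.png',cv2.copyMakeBorder(c,0,0,0,0,0)[:,:,::-1])
E
```

```text
4.625 [ 631.83320892 -251.63023417  173.1882694 ] [-1.79991068e+02 -1.17607247e-01  1.77464022e+02] 23.83755014277248 [-0.73283974 -2.1971303  -3.36521168]
```

View pics/c3.png

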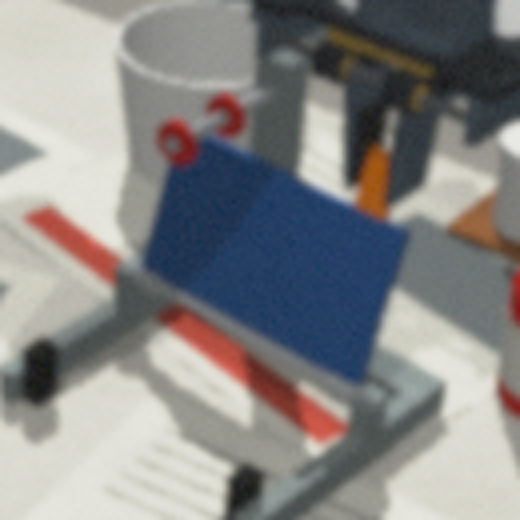

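The side crop shows the tab at (375,180) held between the fingers, which are clear of the board's edge. I'll swing it over.

{"api": "send_rows", "payload": {
  "motion": [
    {"tx":0.0232,"ty":0,"tz":-0.0055,"rx":0,"ry":0,"rz":0,"gripper":1},
    {"tx":0.0232,"ty":0,"tz":-0.0055,"rx":0,"ry":0,"rz":0,"gripper":1},
    {"tx":0.024,"ty":0,"tz":-0.0014,"rx":0,"ry":0,"rz":0,"gripper":1},
    {"tx":0.024,"ty":0,"tz":-0.0014,"rx":0,"ry":0,"rz":0,"gripper":1},
    {"tx":0.024,"ty":0,"tz":0.0028,"rx":0,"ry":0,"rz":0,"gripper":1},
    {"tx":0.024,"ty":0,"tz":0.0028,"rx":0,"ry":0,"rz":0,"gripper":1},
    {"tx":0.0232,"ty":0,"tz":0.007,"rx":0,"ry":0,"rz":0,"gripper":1},
    {"tx":0.0232,"ty":0,"tz":0.007,"rx":0,"ry":0,"rz":0,"gripper":1},
    {"tx":0.0218,"ty":0,"tz":0.0109,"rx":0,"ry":0,"rz":0,"gripper":1},
    {"tx":0.0218,"ty":0,"tz":0.0109,"rx":0,"ry":0,"rz":0,"gripper":1},
    {"tx":0.0197,"ty":0,"tz":0.0145,"rx":0,"ry":0,"rz":0,"gripper":1},
    {"tx":0.0197,"ty":0,"tz":0.0145,"rx":0,"ry":0,"rz":0,"gripper":1}
  ],
  "grip_force": 8
}}

```text
time_s: 6.22
ee_pos: [494.9, -243.9, 144.9]
ee_rot: [179.8, -0.1, 177.5]
force: [-1.3, 4.3, 2.7]
gripper_width: 24.0
gripper_force: 8.0
```

{"api": "send_rows", "payload": {
  "motion": [
    {"tx":0.017,"ty":0,"tz":0.0177,"rx":0,"ry":0,"rz":0,"gripper":1},
    {"tx":0.017,"ty":0,"tz":0.0177,"rx":0,"ry":0,"rz":0,"gripper":1},
    {"tx":0.0138,"ty":0,"tz":0.0204,"rx":0,"ry":0,"rz":0,"gripper":1},
    {"tx":0.0138,"ty":0,"tz":0.0204,"rx":0,"ry":0,"rz":0,"gripper":1},
    {"tx":0.0102,"ty":0,"tz":0.0225,"rx":0,"ry":0,"rz":0,"gripper":1},
    {"tx":0.0102,"ty":0,"tz":0.0225,"rx":0,"ry":0,"rz":0,"gripper":1},
    {"tx":0.0062,"ty":0,"tz":0.024,"rx":0,"ry":0,"rz":0,"gripper":1},
    {"tx":0.0062,"ty":0,"tz":0.024,"rx":0,"ry":0,"rz":0,"gripper":1},
    {"tx":0.0021,"ty":0,"tz":0.0247,"rx":0,"ry":0,"rz":0,"gripper":1},
    {"tx":0.0021,"ty":0,"tz":0.0247,"rx":0,"ry":0,"rz":0,"gripper":1},
    {"tx":0,"ty":0,"tz":0,"rx":0,"ry":0,"rz":0,"gripper":1}
  ]
}}

```text
time_s: 7.6
ee_pos: [445.1, -241.0, 34.3]
ee_rot: [179.7, -0.3, 177.4]
force: [-2.3, 5.8, -1.2]
gripper_width: 24.3
gripper_force: 8.0
```

```bash
python3 - <<'E'
from h import *
f=grab('wrist','w4');s=f['state'];print(s['time_s'],s['ee_pos'],s['ee_rot'],s['gripper_width'],s['force'])
g=grab('side','s4')
c=cv2.resize(g['frame'][230:360,300:430],(520,520),interpolation=cv2.INTER_CUBIC)
cv2.imwrite('pics/c4.png',c[:,:,::-1])
E
```

```text
7.6 [ 445.05871872 -241.01645356   34.32080559] [179.7458313   -0.32258684 177.40634418] 24.250535870166416 [-2.26617083  5.76233519 -1.16005417]
```

View pics/c4.png

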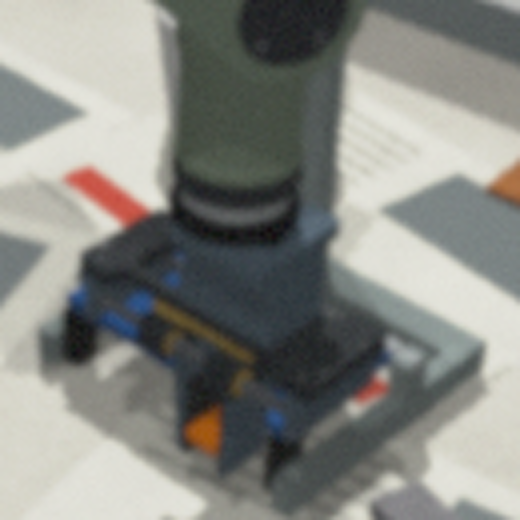

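The crop shows the board down, with the tab at (205,430) between the fingers. I'll press down slightly, release and rise.

{"api": "send_rows", "payload": {
  "motion": [
    {"tx":0,"ty":0,"tz":0.008,"rx":0,"ry":0,"rz":0,"gripper":1},
    {"tx":0,"ty":0,"tz":0,"rx":0,"ry":0,"rz":0,"gripper":0.25},
    {"tx":0,"ty":0,"tz":0,"rx":0,"ry":0,"rz":0,"gripper":0.25},
    {"tx":0,"ty":0,"tz":0,"rx":0,"ry":0,"rz":0,"gripper":0.25},
    {"tx":0,"ty":0,"tz":-0.03,"rx":0,"ry":0,"rz":0,"gripper":0.25},
    {"tx":0,"ty":0,"tz":-0.06,"rx":0,"ry":0,"rz":0,"gripper":0.25},
    {"tx":0,"ty":0,"tz":-0.09,"rx":0,"ry":0,"rz":0,"gripper":0.25},
    {"tx":0,"ty":0,"tz":-0.1,"rx":0,"ry":0,"rz":0,"gripper":0.25},
    {"tx":0,"ty":0,"tz":-0.1,"rx":0,"ry":0,"rz":0,"gripper":0.25},
    {"tx":0,"ty":0,"tz":-0.1,"rx":0,"ry":0,"rz":0,"gripper":0.25},
    {"tx":0,"ty":0,"tz":-0.1,"rx":0,"ry":0,"rz":0,"gripper":0.25},
    {"tx":0,"ty":0,"tz":0,"rx":0,"ry":0,"rz":0,"gripper":0.25}
  ]
}}

```text
time_s: 9.2
ee_pos: [449.0, -244.1, 327.9]
ee_rot: [-179.7, 0.6, 177.5]
force: [0.2, -0.4, -0.1]
gripper_width: 34.2
gripper_force: 0.0
```

```bash
python3 - <<'E'
from h import *
f=grab('wrist','w5');s=f['state'];print(s['time_s'],s['ee_pos'],s['ee_rot'],s['gripper_width'],s['force'])
cv2.imwrite('pics/w5b.png',f['frame'][:300,:,::-1])
for n,p in [('pin',[575,-148,200]),('colF',[552,-148,200]),('colR',[598,-148,200]),('tab tip',[428,-244,50]),('palette mid',[551,164,180])]: print(n,proj(f,p))
E
```

```text
9.2 [ 449.00246941 -244.05180461  327.857306  ] [-179.70935252    0.55553615  177.47427635] 34.23124827794719 [ 0.19660523 -0.43679766 -0.13624843]
pin [416.98213377 342.92760028]
colF [417.7390952  322.27821506]
colR [416.25122522 362.86628105]
tab tip [314.96979501 182.93261578]
palette mid [717.55721702 299.59988836]
```

View pics/w5b.png

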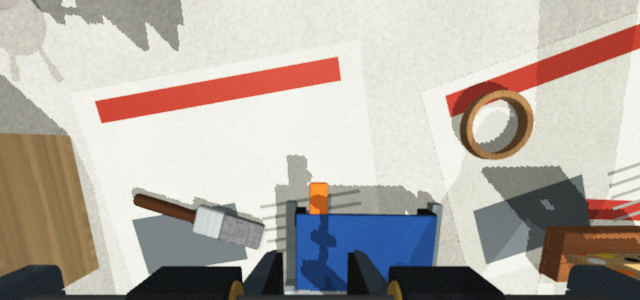

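The board lies level; its tab tip is at (318,183), close to the predicted position. Next I'll move over the palette and turn the tool by 90°.

{"api": "send_rows", "payload": {
  "motion": [
    {"tx":-0.0168,"ty":0.082,"tz":0,"rx":0,"ry":0,"rz":0,"gripper":-0.3},
    {"tx":-0.0168,"ty":0.082,"tz":0,"rx":0,"ry":0,"rz":0,"gripper":-0.3},
    {"tx":-0.0168,"ty":0.082,"tz":0,"rx":0,"ry":0,"rz":0,"gripper":-0.3},
    {"tx":-0.0168,"ty":0.082,"tz":0,"rx":0,"ry":0,"rz":0,"gripper":-0.3},
    {"tx":-0.0168,"ty":0.082,"tz":0,"rx":0,"ry":0,"rz":0,"gripper":-0.3},
    {"tx":-0.0168,"ty":0.082,"tz":0,"rx":0,"ry":0,"rz":0,"gripper":-0.3},
    {"tx":-0.0168,"ty":0.082,"tz":0,"rx":0,"ry":0,"rz":0,"gripper":-0.3},
    {"tx":-0.0168,"ty":0.082,"tz":0,"rx":0,"ry":0,"rz":0,"gripper":-0.3},
    {"tx":-0.0168,"ty":0.082,"tz":0,"rx":0,"ry":0,"rz":0,"gripper":-0.3},
    {"tx":-0.0168,"ty":0.082,"tz":0,"rx":0,"ry":0,"rz":0,"gripper":-0.3}
  ]
}}

```text
time_s: 10.5
ee_pos: [548.9, 163.9, 320.9]
ee_rot: [-179.9, -0.2, 177.5]
force: [-0.7, -0.4, 0.9]
gripper_width: 59.3
gripper_force: 0.0
```

{"api": "send_rows", "payload": {
  "motion": [
    {"tx":0,"ty":0,"tz":0,"rx":0,"ry":0,"rz":0.3333,"gripper":-0.3},
    {"tx":0,"ty":0,"tz":0,"rx":0,"ry":0,"rz":0.3333,"gripper":-0.3},
    {"tx":0,"ty":0,"tz":0,"rx":0,"ry":0,"rz":0.3333,"gripper":-0.3},
    {"tx":0,"ty":0,"tz":0,"rx":0,"ry":0,"rz":0.3333,"gripper":-0.3},
    {"tx":0,"ty":0,"tz":0,"rx":0,"ry":0,"rz":0.3333,"gripper":-0.3},
    {"tx":0,"ty":0,"tz":0,"rx":0,"ry":0,"rz":0.3333,"gripper":-0.3},
    {"tx":0,"ty":0,"tz":0,"rx":0,"ry":0,"rz":0.3333,"gripper":-0.3},
    {"tx":0,"ty":0,"tz":0,"rx":0,"ry":0,"rz":0.3333,"gripper":-0.3},
    {"tx":0,"ty":0,"tz":0,"rx":0,"ry":0,"rz":0.3333,"gripper":-0.3},
    {"tx":0,"ty":0,"tz":0,"rx":0,"ry":0,"rz":0,"gripper":-0.3}
  ]
}}

```text
time_s: 11.75
ee_pos: [548.9, 162.5, 321.1]
ee_rot: [-179.9, 0.0, 87.6]
force: [0.5, 0.0, -0.7]
gripper_width: 59.3
gripper_force: 0.0
```

```bash
python3 - <<'E'
from h import *
f=grab('wrist','w6');s=f['state'];print(s['time_s'],s['ee_pos'],s['ee_rot'],s['gripper_width'],s['force'])
im=f['frame']; 
for p in ([550,219,190],[550,164,190],[550,109,190],[587,230,42],[515,230,42]): print(p,proj(f,p).round())
# tan plywood: bright, warm
h=cv2.cvtColor(im,cv2.COLOR_RGB2HSV); 
cx,cy=proj(f,[550,164,190]).astype(int)
for v in range(60,300,15): print(v,' '.join('%d,%d,%d'%tuple(h[v,u]) for u in range(290,350,6)))
E
```

```text
11.75 [548.85983259 162.5192698  321.12362698] [-1.79856111e+02  4.70576930e-02  8.75994683e+01] 59.325981655937646 [ 0.53586808  0.03801527 -0.65414373]
[550, 219, 190] [313. 163.]
[550, 164, 190] [316. 224.]
[550, 109, 190] [318. 280.]
[587, 230, 42] [342. 148.]
[515, 230, 42] [287. 151.]
60 26,7,243 30,7,245 26,7,244 34,7,246 30,7,244 34,7,243 26,8,244 30,6,245 30,8,242 30,7,244
75 30,6,242 26,8,242 30,7,242 30,6,246 30,7,245 30,6,246 30,7,242 30,7,244 26,8,243 30,8,242
90 30,7,244 30,7,242 30,7,242 30,7,244 30,6,246 30,7,245 30,7,242 30,6,245 30,7,243 30,7,242
105 34,8,244 30,7,243 34,8,245 30,8,242 26,7,242 30,6,245 30,7,243 34,8,244 30,8,243 26,8,244
120 30,7,243 34,7,244 30,8,243 34,8,244 30,8,245 30,6,244 30,6,246 30,7,242 30,8,243 30,6,245
135 30,7,246 26,8,242 30,7,244 30,7,242 30,6,242 34,7,242 30,7,243 30,7,245 34,8,243 30,7,242
150 12,165,162 12,163,178 12,167,174 12,159,170 12,165,189 13,165,187 12,159,181 13,168,179 12,165,165 12,162,148
165 12,162,154 12,158,179 12,167,179 12,173,109 22,111,242 22,108,243 13,162,145 12,161,149 12,164,165 12,161,169
180 11,166,134 13,168,112 13,169,83 12,156,80 19,119,221 19,119,221 12,167,157 12,163,167 12,163,166 12,162,164
195 11,130,102 11,167,104 11,159,82 13,171,79 20,126,215 19,123,218 13,168,158 12,166,163 12,165,156 12,136,163
210 11,111,85 12,158,87 11,160,86 12,155,79 19,120,217 19,125,216 12,166,157 12,160,164 12,163,155 14,100,176
225 19,35,58 12,169,134 12,154,83 13,159,77 20,123,214 19,124,214 12,165,156 12,161,160 12,164,149 13,99,163
240 78,23,55 13,178,79 11,153,85 12,172,71 19,124,210 19,125,212 12,168,155 12,166,154 12,166,143 14,64,195
255 81,25,70 93,22,128 97,20,116 96,22,117 19,117,201 19,127,207 26,7,246 30,6,245 27,10,236 26,9,235
270 90,24,138 102,24,137 87,20,138 93,23,135 19,106,194 19,124,209 26,7,242 30,7,244 34,7,246 30,11,231
285 88,25,135 90,19,134 90,23,134 93,19,132 87,21,133 87,21,136 93,20,138 34,8,245 35,6,246 30,7,243
```

```bash
python3 - <<'E'
from h import *
f=load('w6'); h=cv2.cvtColor(f['frame'],cv2.COLOR_RGB2HSV)
m=((h[:,:,0]>15)&(h[:,:,0]<26)&(h[:,:,1]>85)&(h[:,:,2]>170)).astype(np.uint8); m[320:]=0; m[:,:280]=0; m[:,360:]=0
n,l,st,c=cv2.connectedComponentsWithStats(m); k=1+np.argmax(st[1:,4]); print(st[k],c[k])
ys,xs=np.where(l==k)
for v in range(ys.min()-1,ys.max()+2,8 ):
    r=xs[ys==v]; print(v,(r.min(),r.max()) if len(r) else None)
top=[c[k][0],ys.min()-.5]; bot=[c[k][0],ys.max()+.5]
for z in (190,): print(atz(f,*top,z),atz(f,*bot,z),atz(f,*c[k],z))
r1=xs[(ys>170)&(ys<185)].mean(); r2=xs[(ys>255)&(ys<270)].mean(); a=atz(f,r1,177.5,190);b=atz(f,r2,262.5,190);print(a,b,'yaw',np.degrees(np.arctan2(-(a-b)[0],(a-b)[1])))
E
```

```text
[ 312  161   11  119 1147] [317.54577158 218.27724499]
160 None
168 (np.int64(312), np.int64(322))
176 (np.int64(313), np.int64(321))
184 (np.int64(313), np.int64(321))
192 (np.int64(313), np.int64(322))
200 (np.int64(313), np.int64(322))
208 (np.int64(313), np.int64(322))
216 (np.int64(313), np.int64(322))
224 (np.int64(313), np.int64(322))
232 (np.int64(313), np.int64(322))
240 (np.int64(313), np.int64(322))
248 (np.int64(314), np.int64(322))
256 (np.int64(314), np.int64(322))
264 (np.int64(314), np.int64(322))
272 (np.int64(314), np.int64(322))
280 None
[553.75473999 221.15028123 190.        ] [549.16174191 109.82352452 190.        ] [551.62664034 169.56862843 190.        ]
[552.69683464 206.44089585 190.        ] [550.29840096 126.96129897 190.        ] yaw -1.7284742588802071
```

{"api": "send_rows", "payload": {
  "motion": [
    {"tx":0.006,"ty":0.005,"tz":0.07,"rx":0,"ry":0,"rz":0,"gripper":-0.3},
    {"tx":0,"ty":0,"tz":0.07,"rx":0,"ry":0,"rz":0,"gripper":-0.3},
    {"tx":0,"ty":0,"tz":0.07,"rx":0,"ry":0,"rz":0,"gripper":-0.3},
    {"tx":0,"ty":0,"tz":0.07,"rx":0,"ry":0,"rz":0,"gripper":-0.3},
    {"tx":0,"ty":0,"tz":0.048,"rx":0,"ry":0,"rz":0,"gripper":-0.3},
    {"tx":0,"ty":0,"tz":0,"rx":0,"ry":0,"rz":0,"gripper":0.5},
    {"tx":0,"ty":0,"tz":0,"rx":0,"ry":0,"rz":0,"gripper":1},
    {"tx":0,"ty":0,"tz":0,"rx":0,"ry":0,"rz":0,"gripper":1},
    {"tx":0,"ty":0,"tz":0,"rx":0,"ry":0,"rz":0,"gripper":1},
    {"tx":0,"ty":0,"tz":0,"rx":0,"ry":0,"rz":0,"gripper":1}
  ],
  "grip_force": 25
}}

```text
time_s: 13.05
ee_pos: [552.4, 165.7, 158.8]
ee_rot: [180.0, -0.0, 87.5]
force: [-1.1, 1.1, -0.2]
gripper_width: 12.2
gripper_force: 0.0
```

{"api": "send_rows", "payload": {
  "motion": [
    {"tx":0,"ty":0,"tz":0,"rx":0,"ry":0,"rz":0,"gripper":1},
    {"tx":0,"ty":0,"tz":0,"rx":0,"ry":0,"rz":0,"gripper":1},
    {"tx":0,"ty":0,"tz":-0.03,"rx":0,"ry":0,"rz":0,"gripper":1},
    {"tx":0,"ty":0,"tz":-0.05,"rx":0,"ry":0,"rz":0,"gripper":1},
    {"tx":0,"ty":0,"tz":-0.08,"rx":0,"ry":0,"rz":0,"gripper":1},
    {"tx":0,"ty":0,"tz":-0.08,"rx":0,"ry":0,"rz":0,"gripper":1},
    {"tx":0,"ty":0,"tz":-0.08,"rx":0,"ry":0,"rz":0,"gripper":1},
    {"tx":0,"ty":0,"tz":-0.08,"rx":0,"ry":0,"rz":0,"gripper":1},
    {"tx":0,"ty":0,"tz":-0.08,"rx":0,"ry":0,"rz":0,"gripper":1},
    {"tx":0,"ty":0,"tz":0,"rx":0,"ry":0,"rz":0,"gripper":1}
  ]
}}

```text
time_s: 14.3
ee_pos: [553.2, 165.9, 402.2]
ee_rot: [179.6, -0.1, 87.5]
force: [-0.8, 0.0, -2.2]
gripper_width: 8.8
gripper_force: 25.0
```

{"api": "send_rows", "payload": {
  "motion": [
    {"tx":-0.04,"ty":0.004,"tz":0,"rx":0,"ry":0,"rz":0,"gripper":1},
    {"tx":-0.08,"ty":0.008,"tz":0,"rx":0,"ry":0,"rz":0,"gripper":1},
    {"tx":-0.08,"ty":0.008,"tz":0,"rx":0,"ry":0,"rz":0,"gripper":1},
    {"tx":-0.08,"ty":0.008,"tz":0,"rx":0,"ry":0,"rz":0,"gripper":1},
    {"tx":-0.08,"ty":0.008,"tz":0,"rx":0,"ry":0,"rz":0,"gripper":1},
    {"tx":-0.08,"ty":0.008,"tz":0,"rx":0,"ry":0,"rz":0,"gripper":1},
    {"tx":-0.08,"ty":0.008,"tz":0,"rx":0,"ry":0,"rz":0,"gripper":1},
    {"tx":-0.08,"ty":0.008,"tz":0,"rx":0,"ry":0,"rz":0,"gripper":1},
    {"tx":-0.08,"ty":0.008,"tz":0,"rx":0,"ry":0,"rz":0,"gripper":1},
    {"tx":-0.08,"ty":0.008,"tz":0,"rx":0,"ry":0,"rz":0,"gripper":1},
    {"tx":-0.04,"ty":0.004,"tz":0,"rx":0,"ry":0,"rz":0,"gripper":1},
    {"tx":0,"ty":0,"tz":0,"rx":0,"ry":0,"rz":0,"gripper":1}
  ]
}}

```text
time_s: 15.8
ee_pos: [573.9, -237.0, 396.7]
ee_rot: [-179.8, -0.1, 87.4]
force: [0.1, -0.0, -1.3]
gripper_width: 9.0
gripper_force: 25.0
```

{"api": "send_rows", "payload": {
  "motion": [
    {"tx":-0.014,"ty":0,"tz":0.06,"rx":0,"ry":0,"rz":0,"gripper":1},
    {"tx":0,"ty":0,"tz":0.07,"rx":0,"ry":0,"rz":0,"gripper":1},
    {"tx":0,"ty":0,"tz":0.07,"rx":0,"ry":0,"rz":0,"gripper":1},
    {"tx":0,"ty":0,"tz":0.064,"rx":0,"ry":0,"rz":0.03,"gripper":1},
    {"tx":0,"ty":0,"tz":0,"rx":0,"ry":0,"rz":0,"gripper":1},
    {"tx":0,"ty":0,"tz":0,"rx":0,"ry":0,"rz":0,"gripper":1}
  ]
}}

```text
time_s: 16.55
ee_pos: [575.0, -242.2, 267.9]
ee_rot: [179.9, 0.0, 86.6]
force: [-0.5, 0.2, -1.8]
gripper_width: 9.0
gripper_force: 25.0
```

```bash
python3 - <<'E'
from h import *
f=grab('side','s7');s=f['state'];print(s['time_s'],s['ee_pos'],s['ee_rot'],s['gripper_width'],s['force'])
w=grab('wrist','w7')
g=grab('top','t7')
# red collars: compare predictions
def red(F,box):
    u0,v0,u1,v1=map(int,box); a=F['frame'][v0:v1,u0:u1].astype(int)
    m=((a[:,:,0]>120)&(a[:,:,1]<70)&(a[:,:,2]<70)).astype(np.uint8)
    n,l,st,c=cv2.connectedComponentsWithStats(m); return [(st[i].tolist(),(c[i]+[u0,v0]).round(1).tolist()) for i in range(1,n) if st[i,4]>6]
for F,n in ((f,'side'),(g,'top')):
    p=proj(F,[575,-148,200]); print(n,p,red(F,[p[0]-35,p[1]-30,p[0]+35,p[1]+30]))
    for x in (552,598): print(proj(F,[x,-147,200]))
a=cv2.resize(f['frame'][190:310,300:440],(560,480),interpolation=cv2.INTER_CUBIC); cv2.imwrite('pics/c7.png',a[:,:,::-1])
E
```

```text
16.55 [ 574.9506975  -242.15367426  267.91830541] [1.79870208e+02 2.43726926e-02 8.66491697e+01] 8.97154900824086 [-0.45903789  0.19351917 -1.77670717]
side [360.30661304 252.26139877] [([40, 22, 5, 4, 9], [366.8, 245.4]), ([27, 29, 7, 9, 28], [355.5, 255.1])]
[354.44200911 255.52133008]
[365.42423251 248.81509965]
top [377.38327856 260.07598019] [([0, 11, 3, 10, 25], [342.9, 245.1]), ([13, 16, 27, 10, 179], [366.4, 250.2]), ([51, 21, 16, 5, 32], [399.6, 253.3]), ([30, 39, 9, 2, 17], [376.2, 269.5])]
[377.13689385 269.08822332]
[376.84739881 251.09116783]
```

{"api": "send_rows", "payload": {
  "motion": [
    {"tx":0.02,"ty":-0.001,"tz":0.003,"rx":0,"ry":0,"rz":0,"gripper":1},
    {"tx":0.02,"ty":-0.001,"tz":0,"rx":0,"ry":0,"rz":0,"gripper":1},
    {"tx":0.02,"ty":-0.001,"tz":0,"rx":0,"ry":0,"rz":0,"gripper":1},
    {"tx":0.02,"ty":-0.001,"tz":0,"rx":0,"ry":0,"rz":0,"gripper":1},
    {"tx":0.02,"ty":-0.001,"tz":0,"rx":0,"ry":0,"rz":0,"gripper":1},
    {"tx":0,"ty":0,"tz":0,"rx":0,"ry":0,"rz":0,"gripper":1}
  ]
}}

```text
time_s: 17.45
ee_pos: [574.8, -191.8, 264.9]
ee_rot: [180.0, -0.0, 86.6]
force: [0.7, 0.0, -1.6]
gripper_width: 8.8
gripper_force: 25.0
```

```bash
python3 - <<'E'
from h import *
f=grab('side','s8');s=f['state'];print(s['time_s'],s['ee_pos'],s['force'])
a=cv2.resize(f['frame'][190:310,300:440],(700,600),interpolation=cv2.INTER_CUBIC); cv2.imwrite('pics/c8.png',a[:,:,::-1])
E
```

```text
17.45 [ 574.79471515 -191.81161245  264.92809966] [ 6.51923499e-01  1.60013264e-03 -1.60157231e+00]
```

View pics/c8.png

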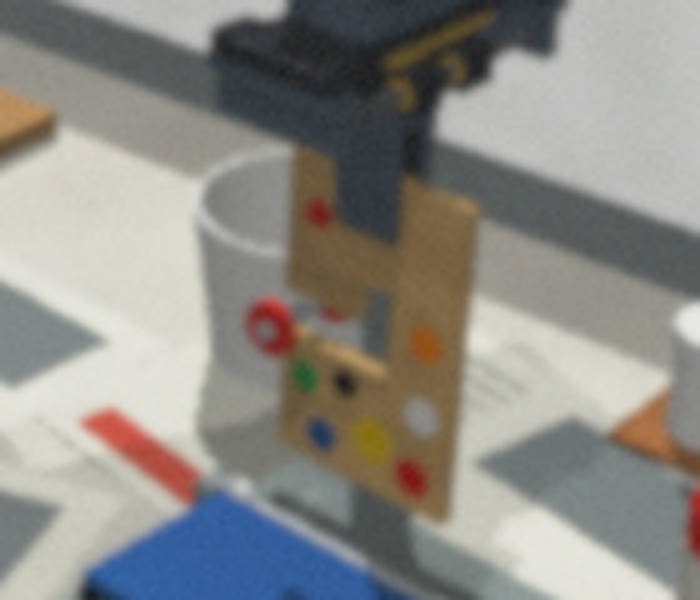

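The pin, with its front collar at (270,325), has entered the slot channel and the palette is between the collars. I'll slide on and let it down.

{"api": "send_rows", "payload": {
  "motion": [
    {"tx":0.02,"ty":-0.001,"tz":0,"rx":0,"ry":0,"rz":0,"gripper":1},
    {"tx":0.02,"ty":-0.001,"tz":0,"rx":0,"ry":0,"rz":0,"gripper":1},
    {"tx":0.02,"ty":-0.001,"tz":0,"rx":0,"ry":0,"rz":0,"gripper":1},
    {"tx":0.02,"ty":-0.001,"tz":0,"rx":0,"ry":0,"rz":0,"gripper":1},
    {"tx":0.016,"ty":-0.001,"tz":0,"rx":0,"ry":0,"rz":0,"gripper":1},
    {"tx":0,"ty":0,"tz":0,"rx":0,"ry":0,"rz":0,"gripper":1},
    {"tx":0,"ty":0,"tz":0,"rx":0,"ry":0,"rz":0,"gripper":1}
  ]
}}

```text
time_s: 18.38
ee_pos: [575.2, -144.8, 264.9]
ee_rot: [180.0, 0.0, 86.6]
force: [-0.4, -0.8, -2.8]
gripper_width: 9.1
gripper_force: 25.0
```

{"api": "send_rows", "payload": {
  "motion": [
    {"tx":0,"ty":0,"tz":0.01,"rx":0,"ry":0,"rz":0,"gripper":1},
    {"tx":0,"ty":0,"tz":0.01,"rx":0,"ry":0,"rz":0,"gripper":1},
    {"tx":0,"ty":0,"tz":0.01,"rx":0,"ry":0,"rz":0,"gripper":1},
    {"tx":0,"ty":0,"tz":0,"rx":0,"ry":0,"rz":0,"gripper":1}
  ]
}}

```text
time_s: 18.88
ee_pos: [574.8, -144.6, 249.1]
ee_rot: [-179.9, -0.0, 86.6]
force: [0.3, -0.6, -1.7]
gripper_width: 9.0
gripper_force: 25.0
```

In the notch with no contact force. I'll continue down in small steps.

{"api": "send_rows", "payload": {
  "motion": [
    {"tx":0,"ty":0,"tz":0.01,"rx":0,"ry":0,"rz":0,"gripper":1},
    {"tx":0,"ty":0,"tz":0.01,"rx":0,"ry":0,"rz":0,"gripper":1},
    {"tx":0,"ty":0,"tz":0.006,"rx":0,"ry":0,"rz":0,"gripper":1},
    {"tx":0,"ty":0,"tz":0,"rx":0,"ry":0,"rz":0,"gripper":1},
    {"tx":0,"ty":0,"tz":0,"rx":0,"ry":0,"rz":0,"gripper":1}
  ]
}}

```text
time_s: 19.5
ee_pos: [575.2, -144.6, 237.0]
ee_rot: [180.0, -0.0, 86.6]
force: [-0.6, 0.8, -2.3]
gripper_width: 8.6
gripper_force: 25.0
```

{"api": "send_rows", "payload": {
  "motion": [
    {"tx":0,"ty":0,"tz":0.003,"rx":0,"ry":0,"rz":0,"gripper":1},
    {"tx":0,"ty":0,"tz":0.003,"rx":0,"ry":0,"rz":0,"gripper":1},
    {"tx":0,"ty":0,"tz":0,"rx":0,"ry":0,"rz":0,"gripper":1},
    {"tx":0,"ty":0,"tz":0,"rx":0,"ry":0,"rz":0,"gripper":1}
  ]
}}

```text
time_s: 20.0
ee_pos: [575.4, -144.6, 235.5]
ee_rot: [179.9, 0.0, 86.6]
force: [-1.5, 0.1, 5.8]
gripper_width: 8.8
gripper_force: 25.0
```

Contact, with the palette's weight on the pin. I'll release and rise.

{"api": "send_rows", "payload": {
  "motion": [
    {"tx":0,"ty":0,"tz":0,"rx":0,"ry":0,"rz":0,"gripper":0.7},
    {"tx":0,"ty":0,"tz":0,"rx":0,"ry":0,"rz":0,"gripper":0.2},
    {"tx":0,"ty":0,"tz":0,"rx":0,"ry":0,"rz":0,"gripper":0.1},
    {"tx":0,"ty":0,"tz":0,"rx":0,"ry":0,"rz":0,"gripper":0.1},
    {"tx":0,"ty":0,"tz":-0.02,"rx":0,"ry":0,"rz":0,"gripper":0.1},
    {"tx":0,"ty":0,"tz":-0.04,"rx":0,"ry":0,"rz":0,"gripper":0.1},
    {"tx":0,"ty":0,"tz":-0.06,"rx":0,"ry":0,"rz":0,"gripper":0.1},
    {"tx":0,"ty":0,"tz":-0.06,"rx":0,"ry":0,"rz":0,"gripper":0.1},
    {"tx":0,"ty":0,"tz":0,"rx":0,"ry":0,"rz":0,"gripper":0.1},
    {"tx":0,"ty":0,"tz":0,"rx":0,"ry":0,"rz":0,"gripper":0.1},
    {"tx":0,"ty":0,"tz":0,"rx":0,"ry":0,"rz":0,"gripper":0.1},
    {"tx":0,"ty":0,"tz":0,"rx":0,"ry":0,"rz":0,"gripper":0.1}
  ]
}}

```text
time_s: 21.5
ee_pos: [574.8, -144.5, 322.8]
ee_rot: [-179.9, -0.0, 86.6]
force: [-0.2, 0.6, -0.3]
gripper_width: 40.9
gripper_force: 0.0
```

```bash
cat > chk.py <<'E'
from h import *
f=grab('wrist');s=f['state'];print(s['time_s'],s['ee_pos'],s['force'],s['gripper_width'])
h=cv2.cvtColor(f['frame'],cv2.COLOR_RGB2HSV)
m=((h[:,:,0]>15)&(h[:,:,0]<26)&(h[:,:,1]>85)&(h[:,:,2]>150)).astype(np.uint8); m[310:]=0; m[:,:270]=0; m[:,370:]=0
n,l,st,c=cv2.connectedComponentsWithStats(m); k=1+np.argmax(st[1:,4]); print(st[k],c[k])
print('mid',atz(f,*c[k],265),'pred ends',proj(f,[578,-89,265]),proj(f,[572,-199,265]))
F=grab('side'); h=cv2.cvtColor(F['frame'],cv2.COLOR_RGB2HSV)
m=((h[:,:,0]>12)&(h[:,:,0]<24)&(h[:,:,1]>70)&(h[:,:,2]>110)).astype(np.uint8)
n,l,st,c=cv2.connectedComponentsWithStats(m)
for k in range(1,n):
    if st[k,4]>80 and 300<c[k][0]<440: print('side',st[k],c[k].round(1))
E
python3 chk.py; python3 - <<'E'
from h import *
F=load('side0')
# expected hanging corners, mid (575,-143.5,177)
for y in (-88.5,-198.5):
    for z in (267,87): print(y,z,proj(F,[575,y,z]).round())
E
```

```text
21.5 [ 574.80906991 -144.52142209  322.83231689] [-0.24780481  0.55303035 -0.27294257] 40.90079129761406
[ 310  166   13  129 1587] [315.75173283 230.19407687]
mid [ 576.47767163 -130.72928195  265.        ] pred ends [314.26220132 169.48991316] [315.27811846 319.02393479]
side [ 343  222   35   74 1234] [362.7 257.5]
side [348 332  15  11  98] [355.  337.2]
-88.5 267 [343. 222.]
-88.5 87 [341. 280.]
-198.5 267 [378. 236.]
-198.5 87 [373. 296.]
```

The side blob, x 343–378 and y 222–296, matches the expected hanging corners. I'll wait for any swing to die out, recheck and hand in.

{"api": "send_rows", "payload": {
  "motion": [
    {"tx":0,"ty":0,"tz":-0.04,"rx":0,"ry":0,"rz":0,"gripper":0.1},
    {"tx":0,"ty":0,"tz":0,"rx":0,"ry":0,"rz":0,"gripper":0.1},
    {"tx":0,"ty":0,"tz":0,"rx":0,"ry":0,"rz":0,"gripper":0.1},
    {"tx":0,"ty":0,"tz":0,"rx":0,"ry":0,"rz":0,"gripper":0.1},
    {"tx":0,"ty":0,"tz":0,"rx":0,"ry":0,"rz":0,"gripper":0.1},
    {"tx":0,"ty":0,"tz":0,"rx":0,"ry":0,"rz":0,"gripper":0.1},
    {"tx":0,"ty":0,"tz":0,"rx":0,"ry":0,"rz":0,"gripper":0.1},
    {"tx":0,"ty":0,"tz":0,"rx":0,"ry":0,"rz":0,"gripper":0.1},
    {"tx":0,"ty":0,"tz":0,"rx":0,"ry":0,"rz":0,"gripper":0.1},
    {"tx":0,"ty":0,"tz":0,"rx":0,"ry":0,"rz":0,"gripper":0.1},
    {"tx":0,"ty":0,"tz":0,"rx":0,"ry":0,"rz":0,"gripper":0.1},
    {"tx":0,"ty":0,"tz":0,"rx":0,"ry":0,"rz":0,"gripper":0.1}
  ]
}}

```text
time_s: 23.1
ee_pos: [575.1, -144.6, 343.8]
ee_rot: [180.0, -0.0, 86.6]
force: [0.3, 0.5, 0.5]
gripper_width: 40.8
gripper_force: 0.0
```

```bash
python3 chk.py; python3 -c "
from h import *
print(env.job_done())"
```

```text
23.1 [ 575.11084259 -144.57059879  343.84709369] [0.29316796 0.53061014 0.4662732 ] 40.75056034801134
[ 310  165   12  130 1464] [315.1557377  229.78483607]
mid [ 576.20787069 -135.54251557  265.        ] pred ends [313.73373866 167.65129973] [314.72490376 306.2179859 ]
side [ 343  222   35   74 1331] [361.9 254.9]
side [348 332  15  12 102] [354.8 337.4]
the job is handed in; nothing more can be done
None
```

The drip board lies on its feet, the palette hangs still on the pin between the collars in the last camera check, and the job was handed in at about 23 s; the hand-in call did not return a verdict.

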